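# Run the wash-water test: vial in, dial held at the third click

## Task

Take the tall capped vial out of the rack and stand it upright in the round well of the white tester, fully down, leaving the two short vials in the rack. Then turn the tester's dial clockwise past the first two clicks to the third mark and keep it there; it springs back when let go, so finish still holding the dial at the third mark.

Things in the scene. Friction and masses are not known exactly. Their poses are not given: they have to be found in the camera images.
- vial_tall: tall capped sample vial, 115 mm high, round body 20 mm in diameter, black ribbed cap 22 mm in diameter over the top 20 mm, amber body with a paper band, 35 g; starts upright in one of the three rack holes with its lowest 35 mm sunk in; origin at the centre of its underside, z up along its axis
- vial_short_a: short capped vial, as the tall one but only 80 mm high; starts upright in another rack hole and stays there; origin at the centre of its underside, z up
- vial_short_b: second short capped vial, 80 mm high, same as the other; stays in the rack; origin at the centre of its underside, z up
- rack: fixed grey block 180 x 56 x 45 mm (x, y, z) with three holes in a row along its x axis, at x = -58, 0 and +58 mm, 23 mm in diameter and 35 mm deep; origin at the centre of its underside
- tester: fixed white bench tester 120 x 190 x 60 mm (x, y, z), top level at z = 60 mm; origin under the middle of the housing, its front (-x) with the dark window faces the robot more or less; vial well at (0, +50) mm, on the robot's left, dial axis at (0, -50) mm
- well_mouth (a point): centre of the mouth of the vial well, level with the tester's top; the well is 23 mm in diameter, chamfered, vertical and 42 mm deep
- well_floor (a point): centre of the bottom of the well, 18 mm above the counter; the underside of a seated vial rests here
- dial_grip (a point): point on the dial's vertical axis at the height to grip, 22 mm above the tester's top; turns with the dial: its x axis runs along the grip bar towards the pointer end. Grip bar 50 mm long, 14 mm wide, from 6 to 32 mm above the tester's top, on a round skirt 56 mm in diameter
- test_dial (a joint): angle of the dial in rad, growing clockwise seen from above; 0 = home (dot), clicks at the three raised marks 0.4, 0.8 and 1.2 (the third and longest mark), end stop at 1.5. A spring turns it back home from everywhere: about 0.08 N m at home, 0.21 N m at the third mark, with a ripple of about 0.055 N m from the clicks, too weak to hold the dial
Mind the look-alikes: they are no part of the job. Leave any red or yellow look-alike of the vial_tall alone.

How it is judged:
By the outcome, as a careful person would: the job done as asked, in the order asked, and still so for the second after the job is handed in, while the arm keeps its last pose, push and grip.
It also fails if it takes over 54 s, if anything falls off the work surface, if the arm or the gripper's body presses on something with over 40 N, if the wrist force passes 120 N, or if a joint passes its speed limit or range.

## Robot

A 6-joint arm with a two-finger parallel gripper is mounted at the origin on a cart in front of the work surface, level with it; the furniture and walls round the work are solid. World frame = base frame: x ahead of the robot, y to its left, z up, the work surface at z = 0. Lengths are in mm, angles in rad, forces in N, time in s.
With the tool pointing down it reaches from about 275 to 1000 mm from the base axis. Payload 8.4 kg.
Tool frame: the origin (TCP) lies where the fingers leave the gripper's body, on its centre line; the fingertips stand 73 mm ahead of it and the grasp point (between the pads) lies 54 mm ahead of it (grip_point_offset is the distance from the TCP to the grasp point, in mm); z points along the fingers, y is the direction in which the jaws open and shut (so a half turn about z gives the same grasp; the last joint's range is limited). The gripper opens to 85 mm and grips with 20 to 120 N. Pads are 22 mm wide; open, the fingers measure 114 mm over their backs; the gripper's body (76 mm by 85 mm) begins 54 mm behind the grasp point. The pads swing forward as they close: fully open they stand 13 mm farther back than shut.
Start: joints at [-1.257, 0.353, 1.633, -0, 1.155, -0.002], TCP at [194.109, -594.096, 303.881] pointing down, gripper open.
Joint ranges: [-2.63, 2.63], [-0.92, 2.1], [0.06, 2.66], [-1.3, 4.44], [0, 2.69], [-3.02, 3.02]. Speed limits (rad/s): [2.22, 2.22, 2.79, 3.14, 3.14, 3.14].

## Interface

Orientations are given as [roll, pitch, yaw] about the fixed x, y, z axes, in that order (R = Rz(yaw) Ry(pitch) Rx(roll)).
In Python, from rig import sense, grab_frame, sign_off, grip_point_offset gives the robot as it stands. The module is installed in compiled form; this text tells all that it offers.
- The arm moves only by the tool drive_tool, never from a script. Its argument "targets" is one flat list of numbers, 7 for each row, row after row: the shift along the tool's x, y, z in m, then the turn, a rotation vector about the tool's x, y, z in rad, then the opening, from 0 (shut) to 1 (fully open). In form: [tx, ty, tz, wx, wy, wz, grip, tx, ty, tz, wx, wy, wz, grip, ...]. A call has 1 to 12 rows; each row is the pose to reach, as a shift and turn from the pose commanded when the call began, along the tool's axes at that moment; what a row does not reach only later rows make up. A row lasts 1/12 s, in which the tool goes at most 41.7 mm and 7.16 degrees, less where a joint would pass 70% of its speed; a pose out of reach is approached as far as the arm can. A call with a gripper value outside its range is refused whole. The fingers move at their own pace and stop on an object; "force" is the grip in N (left out, the last holds). Time passes only in rows, so rows that repeat a pose let the fingers close. It gives the time, the measured TCP pose, the force and the opening at its end, in the units of the state.
- sense(): the state, without advancing time (a new reading comes with each control period).
- grab_frame(name): name is "scene" or "side" or "wrist"; returns a dict with "color" (384x512x3 uint8, blue, green, red), "vertical_fov" (degrees; the focal length in pixels is half the picture's height over the tangent of half this angle, whatever the lens; pixels are square), "cx", "cy" (the principal point, pixels), "world_from_camera" (4x4, takes a point from camera to world coordinates). Camera axes: x right, y down, z forward; pixel columns grow to the right and rows downward; lengths in mm; the calibration is good to about 2 mm. A picture is of the moment at which its call begins. There is no depth.
- sign_off(): hands the job in, once; it reports no verdict.
The state is a dict: "clock": time; "qpos": joint angles; "qvel": joint speeds; "joint_efforts": joint torques, N m; "eef_pos": TCP position; "tcp_rot": TCP orientation; "contact_force": force on the tool from outside, world axes, zero at the start; "wrist_torque": the same for the moment, N m; "opening": opening from 0.0 (shut) to 1.0 (fully open).
Only numpy, scipy, OpenCV 4.12 (cv2) and the standard library are available. Lean on these libraries where they do the work, as an engineer would, in place of code of your own. Each camera call takes 0.05 s, during which the arm holds its last target. There are 200 camera calls.

## Working session

There is one attempt and no reset: what is moved stays moved. The work goes in short steps, Python scripts to look and compute and a tool call to move; the robot and the scene stay as the last step left them, time stands still between calls to the robot, and variables do not carry over. Pictures are saved under pics/ and viewed, about 8 in all and at most 12, crops included, and the job is handed in when it is done.

Besides the shell and the picture viewer there is one more tool, called after "Request:" as name(argument=value, ...) on one line, values as JSON. drive_tool: Moves the arm, as the interface text tells. Its arguments: {"type":"object","properties":{"targets":{"type":"array"},"force":{"type":"number"}},"required":["targets"]}

```bash
mkdir -p pics
cat > h.py <<'E'
import numpy as np, cv2
from rig import sense, grab_frame, sign_off, grip_point_offset
def save(name, f):
    d=grab_frame(name); cv2.imwrite(f'pics/{f}.png', d['color']); np.savez(f'pics/{f}.npz', **{k:v for k,v in d.items()}); return d
def load(f): return dict(np.load(f'pics/{f}.npz'))
def ray(d,u,v):
    fl=d['color'].shape[0]/2/np.tan(np.radians(float(d['vertical_fov']))/2)
    T=d['world_from_camera']; r=T[:3,:3]@np.array([(u-d['cx'])/fl,(v-d['cy'])/fl,1]); return T[:3,3],r
def atz(d,u,v,z):
    o,r=ray(d,u,v); return (o+r*(z-o[2])/r[2])
def proj(d,p):
    fl=d['color'].shape[0]/2/np.tan(np.radians(float(d['vertical_fov']))/2)
    q=np.linalg.inv(d['world_from_camera'])@np.append(p,1); return q[0]/q[2]*fl+d['cx'], q[1]/q[2]*fl+d['cy']
def crop(f,out,u0,v0,u1,v1,s):
    c=load(f)['color'][v0:v1,u0:u1]; cv2.imwrite(f'pics/{out}.png',cv2.resize(c,None,fx=s,fy=s,interpolation=cv2.INTER_CUBIC))
E
python3 - <<'E'
from h import *
a=save('scene','s0');b=save('side','d0')
cv2.imwrite('pics/m0.png',np.vstack([a['color'],b['color']])[:, :] if 0 else cv2.resize(np.hstack([a['color'],b['color']]),(800,300)))
for d in(a,b): print(d['world_from_camera'].round(2),d['vertical_fov'],d['cx'],d['cy'])
print(sense(), grip_point_offset)
E
```

```text
[[-8.8000e-01 -3.6000e-01  3.0000e-01  2.6414e+02]
 [-4.8000e-01  6.9000e-01 -5.4000e-01  6.8288e+02]
 [-1.0000e-02 -6.2000e-01 -7.8000e-01  7.5634e+02]
 [ 0.0000e+00  0.0000e+00  0.0000e+00  1.0000e+00]] 43.68488775041366 250.56671287538333 189.395021553876
[[-8.6000e-01 -3.4000e-01  3.9000e-01  1.8651e+02]
 [-5.1000e-01  5.9000e-01 -6.3000e-01  7.6443e+02]
 [-2.0000e-02 -7.4000e-01 -6.8000e-01  6.5815e+02]
 [ 0.0000e+00  0.0000e+00  0.0000e+00  1.0000e+00]] 56.61557321762365 258.2681178045693 187.62458810716782
{'clock': 0.1, 'qpos': array([-1.25739517e+00,  3.53555315e-01,  1.63407039e+00, -1.63620875e-05,
        1.15519479e+00, -2.38538373e-03]), 'qvel': array([ 5.34118504e-04, -1.77445272e-03, -2.57868259e-03, -5.07164058e-05,
        1.01257762e-04,  8.59060886e-04]), 'joint_efforts': array([-3.14058261e-04, -6.06358409e+01, -3.42819142e+01, -3.90325783e-05,
        3.81990918e-03, -8.24414457e-06]), 'eef_pos': array([ 194.0022346 , -593.76892205,  303.24687431]), 'tcp_rot': array([-3.14036478e+00,  1.20322048e-05,  3.15793168e-01]), 'contact_force': array([ 0.31679314, -0.18361278, -0.22437897]), 'wrist_torque': array([-0.04408744,  0.02873831,  0.00505468]), 'opening': 1.0031225878723329} 53.900000000000006
```

View pics/s0.png

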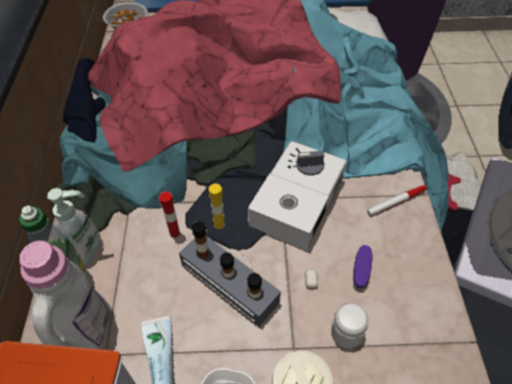

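View pics/d0.png

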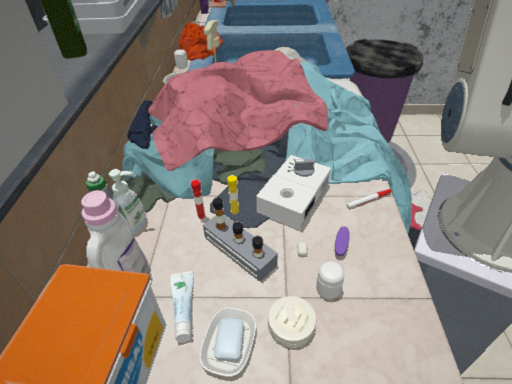

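The scene picture shows the rack around (230,280) with three amber vials: caps at (199,231), (227,262) and (255,283). The first looks tallest. There is a red look-alike at (170,215) and a yellow one at (217,205). The tester is at (298,195), with its well at (289,202) and its dial at (311,158). I'll confirm in enlarged crops.

Run:
```python
from h import *
crop('s0','c0',150,135,350,325,4)
crop('d0','c1',180,145,340,285,5)
```

```text
(no output)
```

View pics/c0.png

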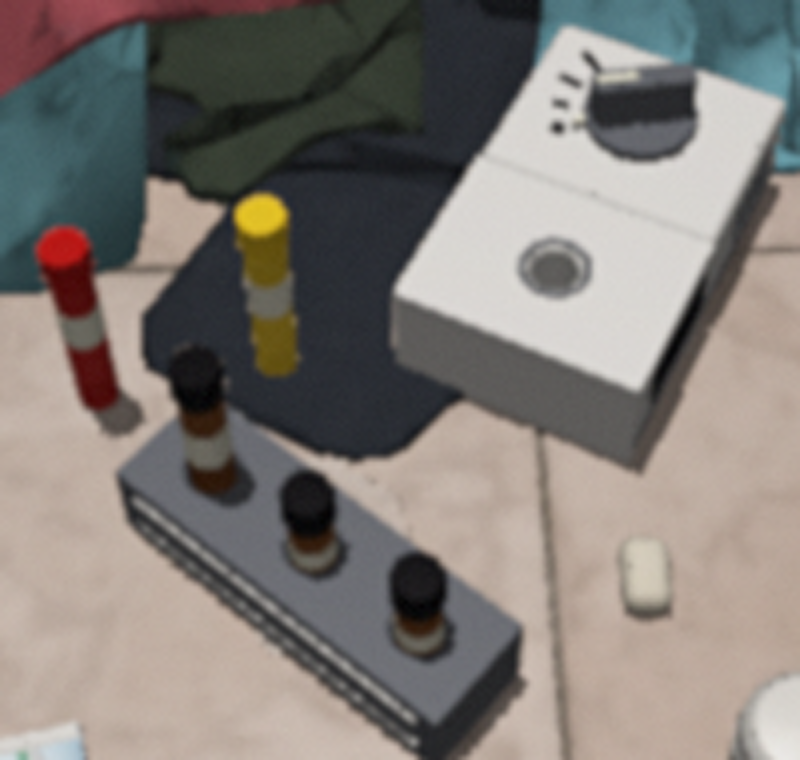

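View pics/c1.png

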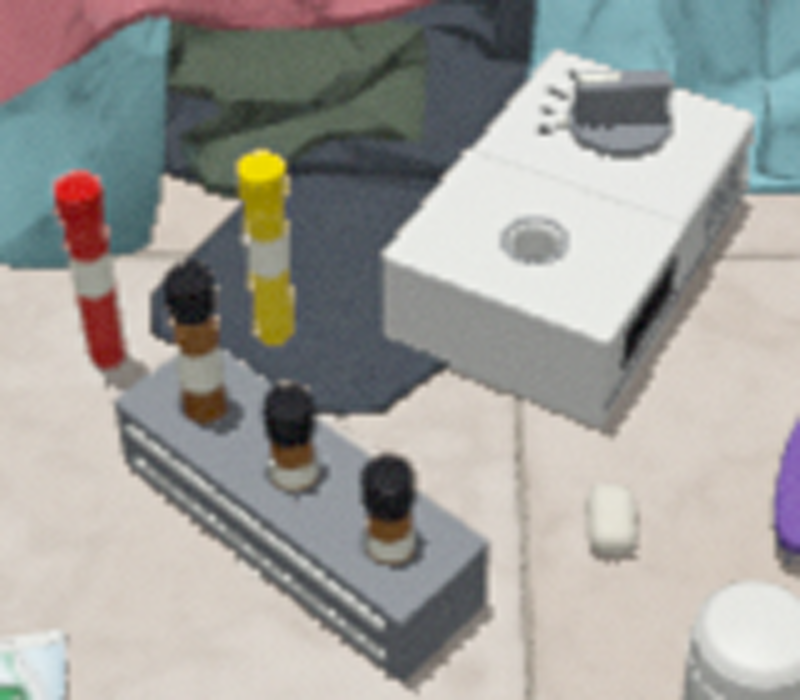

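The crops confirm it. The tall amber vial with the black cap is in the rack's left hole (crop cap at (196,365)). The other two amber vials are short. The red one (65,245) and the yellow one (262,215) stand outside the rack and are look-alikes. Now I'll measure.

Run:
```python
from h import *
from scipy.optimize import least_squares
s,d=load('s0'),load('d0')
S=lambda x,y:(150+x/4,135+y/4); D=lambda x,y:(180+x/5,145+y/5)
def fit(obs,x0):
    def f(p):
        c,si=np.cos(p[2]),np.sin(p[2]); out=[]
        for cam,uv,l in obs:
            w=[p[0]+c*l[0]-si*l[1],p[1]+si*l[0]+c*l[1],l[2]]
            out+=list(np.subtract(proj(cam,w),uv))
        return np.array(out)
    r=least_squares(f,x0); print(r.x.round(3),np.degrees(r.x[2]).round(1),'res',r.fun.reshape(-1,2).round(1).tolist()); return r.x
for n,u in dict(A=S(398,298),B=S(640,388),C=S(782,103),E=S(570,27),well=S(555,268)).items(): print(n,atz(s,*u,60).round(1))
for n,u in dict(A=D(385,258),B=D(610,340),C=D(752,115),E=D(558,50),well=D(535,241)).items(): print(n,atz(d,*u,60).round(1))
t=fit([(s,S(398,298),(60,95,60)),(s,S(640,388),(-60,95,60)),(s,S(782,103),(-60,-95,60)),(s,S(570,27),(60,-95,60)),(s,S(555,268),(0,50,60)),
 (d,D(385,258),(60,95,60)),(d,D(610,340),(-60,95,60)),(d,D(752,115),(-60,-95,60)),(d,D(558,50),(60,-95,60)),(d,D(535,241),(0,50,60))],[*atz(s,*S(600,190),60)[:2],0])
for n,u in dict(tall=(*S(196,362),125),m=(*S(308,487),90),n=(*S(418,568),90)).items(): print(n,atz(s,*u).round(1))
for n,u in dict(tall=(*D(190,278),125),m=(*D(290,400),90),n=(*D(389,470),90)).items(): print(n,atz(d,*u).round(1))
# dial
print('bar',[atz(s,*S(*q),92).round(1) for q in((597,77),(694,72))],[atz(d,*D(*q),92).round(1) for q in((572,80),(668,77))])
print('skirt',atz(s,*S(642,122),64).round(1),atz(d,*D(622,118),64).round(1))
print('dot',atz(s,*S(558,127),60).round(1),'m3',atz(s,*S(592,62),60).round(1))
c,si=np.cos(t[2]),np.sin(t[2])
for n,l in dict(well=(0,50),dial=(0,-50)).items(): print(n,t[0]+c*l[0]-si*l[1],t[1]+si*l[0]+c*l[1])
```

```text
A [515.1 242.4  60. ]
B [399.6 235.8  60. ]
C [405.9  52.5  60. ]
E [518.8  53.9  60. ]
well [460.1 194.3  60. ]
A [516.2 241.1  60. ]
B [398.7 235.9  60. ]
C [405.1  52.7  60. ]
E [518.7  53.1  60. ]
well [459.1 194.5  60. ]
[4.60357e+02 1.45120e+02 2.80000e-02] 1.6 res [[-1.1, -0.8], [0.4, 1.5], [2.2, -0.9], [-1.4, -1.3], [0.4, 0.5], [-0.7, -0.0], [-0.1, 0.9], [1.3, -0.6], [-1.2, -0.7], [-0.1, 0.2]]
tall [547.8 348.6 125. ]
m [491.6 360.2  90. ]
n [435.8 371.5  90. ]
tall [546.1 350.  125. ]
m [489.8 361.4  90. ]
n [434.1 372.8  90. ]
bar [array([482. , 106.4,  92. ]), array([443.1,  82.4,  92. ])] [array([483.4, 110. ,  92. ]), array([442.1,  83.6,  92. ])]
skirt [459.9  98.7  64. ] [461.2  93.2  64. ]
dot [495.4 117.   60. ] m3 [498.9  70.6  60. ]
well 458.9358838533351 195.09970003790733
dial 461.77868503148386 95.14011579776798
```

```bash
cat >> h.py <<'E'
from scipy.spatial.transform import Rotation as Ro
def goto(x,y,z,yaw):
    "shift (m, tool axes) and rotvec from measured pose to a tool-down pose, yaw deg"
    s=sense(); R0=Ro.from_euler('xyz',s['tcp_rot']); R1=Ro.from_euler('xyz',[np.pi,0,np.radians(yaw)])
    print('shift',(R0.inv().apply(np.array([x,y,z])-s['eef_pos'])/1e3).round(4),'rot',(R0.inv()*R1).as_rotvec().round(4))
E
python3 - <<'E'
from h import *
s,d=load('s0'),load('d0')
S=lambda x,y:(150+x/4,135+y/4); D=lambda x,y:(180+x/5,145+y/5)
print('yellow',atz(s,*S(278,365),0).round(),atz(d,*D(275,335),0).round(),'top',atz(s,*S(262,215),115).round(),'red',atz(s,*S(100,398),0).round(),'top',atz(s,*S(65,245),115).round())
goto(547.5,349.5,240,168.5)
E
```

```text
yellow [568. 266.   0.] [569. 265.   0.] top [568. 266. 115.] red [633. 321.   0.] top [633. 319. 115.]
shift [ 0.629  -0.7868  0.0642] rot [-4.0000e-04 -1.6000e-03 -2.6251e+00]
```

Request:
drive_tool(targets=[0.026,-0.033,0.0,0,0,-0.11,0.5,0.052,-0.066,0.0,0,0,-0.22,0.5,0.078,-0.098,0.0,0,0,-0.33,0.5,0.104,-0.131,0.0,0,0,-0.44,0.5,0.13,-0.164,0.0,0,0,-0.55,0.5,0.156,-0.196,0.0,0,0,-0.66,0.5,0.182,-0.229,0.0,0,0,-0.77,0.5,0.208,-0.262,0.0,0,0,-0.88,0.5,0.234,-0.294,0.0,0,0,-0.99,0.5,0.26,-0.327,0.0,0,0,-1.1,0.5,0.286,-0.36,0.0,0,0,-1.21,0.5,0.312,-0.392,0.0,0,0,-1.32,0.5], force=40)

```text
clock: 1.1
eef_pos: [368.5, -123.6, 303.9]
tcp_rot: [3.141, 0.0, 1.641]
contact_force: [1.1, -0.3, -0.2]
opening: 0.498
```

Run:
```python
from h import *
goto(547.5,349.5,240,168.5)
```

```text
shift [0.4594 0.2117 0.0639] rot [ 1.0e-04  3.0e-04 -1.3e+00]
```

Request:
drive_tool(targets=[0.038,0.018,0.0,0,0,-0.11,0.5,0.076,0.035,0.0,0,0,-0.22,0.5,0.115,0.053,0.0,0,0,-0.33,0.5,0.153,0.07,0.0,0,0,-0.44,0.5,0.191,0.088,0.0,0,0,-0.55,0.5,0.23,0.106,0.0,0,0,-0.66,0.5,0.268,0.123,0.0,0,0,-0.77,0.5,0.306,0.141,0.0,0,0,-0.88,0.5,0.345,0.159,0.01,0,0,-0.99,0.5,0.383,0.176,0.02,0,0,-1.1,0.5,0.421,0.194,0.035,0,0,-1.2,0.5,0.442,0.204,0.045,0,0,-1.27,0.5])

```text
clock: 2.1
eef_pos: [543.9, 331.6, 258.1]
tcp_rot: [3.141, 0.0, 2.912]
contact_force: [0.1, -0.5, 0.5]
opening: 0.502
```

Run:
```python
from h import *
goto(547.5,349.5,240,168.5)
d=save('wrist','w0'); print(sense()['eef_pos'],d['world_from_camera'].round(3),proj(d,[547.5,349.5,125]))
```

```text
shift [0.0006 0.0182 0.0181] rot [ 0.0006  0.0003 -0.0288]
[544.77338711 335.3893295  255.06833735] [[ 2.28000e-01  9.29000e-01  2.92000e-01  4.68805e+02]
 [ 9.74000e-01 -2.18000e-01 -6.70000e-02  3.48508e+02]
 [ 1.00000e-03  3.00000e-01 -9.54000e-01  3.28018e+02]
 [ 0.00000e+00  0.00000e+00  0.00000e+00  1.00000e+00]] (np.float64(284.4279804999385), np.float64(206.4051351229504))
```

View pics/w0.png

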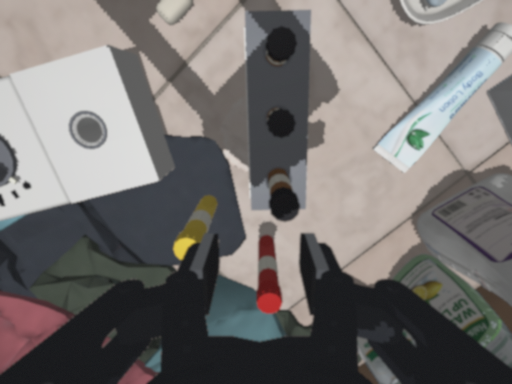

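The wrist picture shows the tall vial's cap at (284,204), against (284,206) predicted, so the position is good to about 1 mm. The yellow vial at (195,230) and the red one at (268,280) stay clear of the jaws.

Request:
drive_tool(targets=[0.0,0.007,0.01,0,0,-0.015,0.5,0.0,0.013,0.02,0,0,-0.029,0.5,0.0,0.013,0.035,0,0,-0.029,0.5,0.0,0.013,0.04,0,0,-0.029,0.5,0.0,0.013,0.04,0,0,-0.029,0.5,0.0,0.013,0.04,0,0,-0.029,0.5])

```text
clock: 2.65
eef_pos: [546.3, 340.6, 219.0]
tcp_rot: [-3.141, -0.0, 2.934]
contact_force: [0.2, 0.3, 0.4]
opening: 0.502
```

Run:
```python
from h import *
goto(547,349.5,139,168.5); print(sense()['eef_pos'],sense()['contact_force'])
```

```text
shift [0.0011 0.0089 0.08  ] rot [-0.0005 -0.0004 -0.0071]
[546.31964698 340.57723395 218.98007968] [0.15614158 0.25013979 0.43468209]
```

Request:
drive_tool(targets=[0.001,0.006,0.01,0,0,-0.007,0.5,0.001,0.009,0.025,0,0,-0.007,0.5,0.001,0.009,0.045,0,0,-0.007,0.5,0.001,0.009,0.065,0,0,-0.007,0.5,0.001,0.009,0.075,0,0,-0.007,0.5,0.001,0.009,0.08,0,0,-0.007,0.5,0.001,0.009,0.08,0,0,-0.007,0.5,0.001,0.009,0.08,0,0,-0.007,0.5])

```text
clock: 3.32
eef_pos: [547.7, 350.7, 139.6]
tcp_rot: [3.141, 0.001, 2.942]
contact_force: [0.4, 0.5, 0.3]
opening: 0.498
```

Run:
```python
from h import *
goto(547,349.5,139,168.5); print(sense()['eef_pos'],sense()['contact_force'])
```

```text
shift [ 0.0005 -0.0013  0.0006] rot [0.0006 0.0006 0.0008]
[547.73368231 350.71060969 139.55915876] [0.3689807  0.52654107 0.34352483]
```

Request:
drive_tool(targets=[0,-0.001,0,0,0,0,0.2,0,-0.001,0,0,0,0,0.1,0,-0.001,0,0,0,0,0.1,0,-0.001,0,0,0,0,0.1,0,-0.001,0,0,0,0,0.1,0,-0.001,0,0,0,0,0.1], force=30)

```text
clock: 3.82
eef_pos: [547.7, 349.8, 140.1]
tcp_rot: [3.14, 0.001, 2.942]
contact_force: [-0.4, 0.1, 6.7]
opening: 0.224
```

Run:
```python
from h import *
s=sense();print(s['eef_pos'],s['contact_force'],s['wrist_torque'],s['opening'])
# well target: yaw same 168.5
goto(459,195,275,168.5)
```

```text
[547.74343305 349.79616781 140.08827738] [-0.42431868  0.12146276  6.72569104] [-0.12508161  0.11189322  0.00777235] 0.22405093882255497
shift [ 0.0561 -0.1692 -0.1352] rot [0.0013 0.0014 0.001 ]
```

Request:
drive_tool(targets=[0,0,-0.01,0,0,0,0.1,0,0,-0.03,0,0,0,0.1,0,0,-0.06,0,0,0,0.1,0,0,-0.09,0,0,0,0.1,0,0,-0.105,0,0,0,0.1,0.01,-0.03,-0.11,0,0,0,0.1,0.02,-0.06,-0.11,0,0,0,0.1,0.03,-0.09,-0.11,0,0,0,0.1,0.04,-0.12,-0.11,0,0,0,0.1,0.05,-0.15,-0.105,0,0,0,0.1,0.056,-0.168,-0.09,0,0,0,0.1,0.056,-0.168,-0.08,0,0,0,0.1])

```text
clock: 4.82
eef_pos: [456.4, 193.1, 218.8]
tcp_rot: [-3.14, -0.001, 2.94]
contact_force: [1.1, -1.5, -0.9]
opening: 0.228
```

Request:
drive_tool(targets=[0,0,0,0,0,0,0.1,0,0,0,0,0,0,0.1])

```text
clock: 4.98
eef_pos: [459.3, 196.3, 219.2]
tcp_rot: [3.141, 0.0, 2.941]
contact_force: [-0.1, 0.4, 0.2]
opening: 0.225
```

Run:
```python
from h import *
s=sense();print(s['eef_pos'],s['tcp_rot'],s['contact_force'],s['opening'])
d=save('wrist','w1');e=save('scene','s1');f=save('side','d1')
print(proj(d,[459,195,60]),[np.round(proj(q,[*s['eef_pos'][:2],z]),1) for q in (e,f) for z in (90,205)])
a=cv2.resize(e['color'][130:250,235:355],(400,400),interpolation=cv2.INTER_CUBIC)
b=cv2.resize(f['color'][120:240,235:355],(400,400),interpolation=cv2.INTER_CUBIC)
cv2.imwrite('pics/c2.png',np.hstack([a,b]))
goto(459,195,205,168.5)
```

```text
[459.32864744 196.25618489 219.22321623] [3.14131510e+00 1.20804917e-04 2.94146481e+00] [-0.12732885  0.42184105  0.2036705 ] 0.22508781443326847
(np.float64(257.9063399785111), np.float64(195.79977937598)) [array([289.5, 192.7]), array([293.1, 147.7]), array([287. , 184.4]), array([289. , 144.8])]
shift [ 0.0005 -0.002   0.0146] rot [0.0009 0.0011 0.0015]
```

View pics/w1.png

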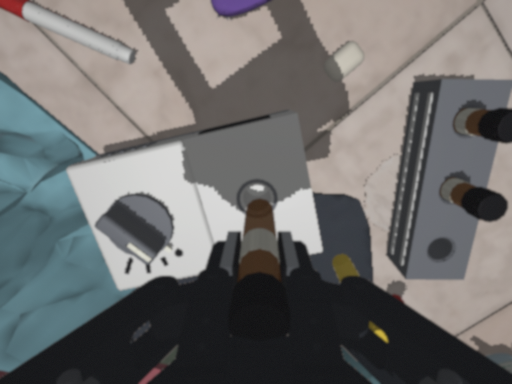

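View pics/c2.png

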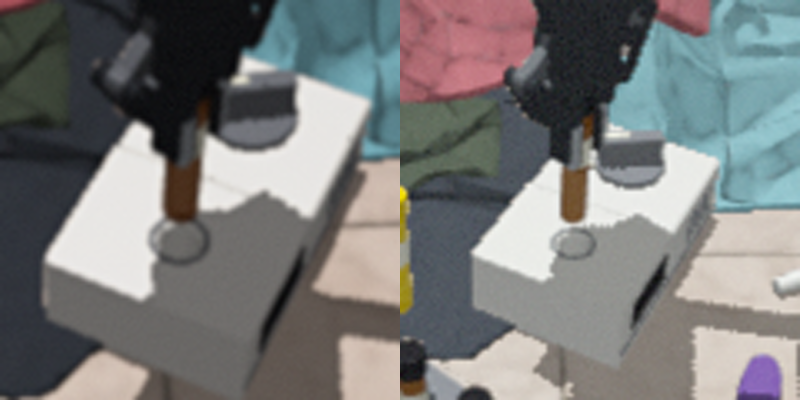

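The tall vial hangs upright in the jaws. The well ring is at wrist (258,196), and the vial's underside is within about 1 mm of it in all three views. In w1 the dial bar's pointer end is towards (160,258), just short of the dot at (179,252). I'll lower it in stages.

Request:
drive_tool(targets=[0,-0.0016,0.003,0,0,0,0.1,0,-0.0016,0.008,0,0,0,0.1,0,-0.0016,0.014,0,0,0,0.1,0,-0.0016,0.02,0,0,0,0.1,0,-0.0016,0.024,0,0,0,0.1,0,-0.0016,0.028,0,0,0,0.1,0,-0.0016,0.032,0,0,0,0.1,0,-0.0016,0.036,0,0,0,0.1,0,-0.0016,0.04,0,0,0,0.1,0,-0.0016,0.04,0,0,0,0.1])

```text
clock: 5.97
eef_pos: [458.5, 194.3, 178.1]
tcp_rot: [-3.141, -0.0, 2.942]
contact_force: [0.9, 0.0, -0.6]
opening: 0.225
```

Run:
```python
from h import *
s=sense();print(s['eef_pos'],s['tcp_rot'],s['contact_force'],s['wrist_torque'],s['opening'])
```

```text
[458.4671603  194.26978836 178.12865386] [-3.14126481e+00 -4.54915741e-04  2.94176416e+00] [ 0.87244034  0.00210002 -0.61926384] [ 0.0116923  -0.22247693  0.04500629] 0.2248839667955161
```

Request:
drive_tool(targets=[0,0,0.004,0,0,0,0.1,0,0,0.008,0,0,0,0.1,0,0,0.012,0,0,0,0.1,0,0,0.016,0,0,0,0.1,0,0,0.02,0,0,0,0.1,0,0,0.024,0,0,0,0.1,0,0,0.027,0,0,0,0.1,0,0,0.029,0,0,0,0.1,0,0,0.03,0,0,0,0.1,0,0,0.031,0,0,0,0.1,0,0,0.031,0,0,0,0.1])

```text
clock: 6.88
eef_pos: [458.7, 194.4, 148.1]
tcp_rot: [3.142, 0.0, 2.942]
contact_force: [-0.5, -0.7, 1.7]
opening: 0.226
```

Run:
```python
from h import *
s=sense();print(s['eef_pos'],s['tcp_rot'],s['contact_force'],s['wrist_torque'],s['opening'])
```

```text
[458.65313973 194.37651117 148.07540899] [3.14156931e+00 2.48397106e-05 2.94180166e+00] [-0.50956665 -0.65856337  1.67540829] [-0.0088293   0.05684179  0.02899434] 0.22617826162360485
```

Request:
drive_tool(targets=[0,0,0.001,0,0,0,0.1,0,0,0.002,0,0,0,0.1,0,0,0.002,0,0,0,0.1,0,0,0.002,0,0,0,0.1])

```text
clock: 7.22
eef_pos: [459.4, 194.6, 147.7]
tcp_rot: [3.141, 0.002, 2.942]
contact_force: [-4.3, -2.6, 22.3]
opening: 0.22
```

Request:
drive_tool(targets=[0,0,0,0,0,0,0.3,0,0,0,0,0,0,0.5,0,0,0,0,0,0,0.5,0,0,0,0,0,0,0.5,0,0,0,0,0,0,0.5])

```text
clock: 7.63
eef_pos: [458.5, 194.3, 145.7]
tcp_rot: [-3.141, -0.0, 2.942]
contact_force: [0.3, 0.9, 0.3]
opening: 0.502
```

Request:
drive_tool(targets=[0,0,-0.015,0,0,0,0.5,0,0,-0.04,0,0,0,0.5,0,0,-0.07,0,0,0,0.5,0,0,-0.085,0,0,0,0.5,0,0,-0.09,0,0,0,0.5])

```text
clock: 8.05
eef_pos: [459.7, 194.8, 238.3]
tcp_rot: [3.139, 0.003, 2.942]
contact_force: [-0.5, 0.5, 0.1]
opening: 0.497
```

Run:
```python
from h import *
s=sense();print(s['eef_pos'],s['tcp_rot'],s['contact_force'],s['opening'])
e=save('scene','s2');f=save('side','d2')
a=cv2.resize(e['color'][130:250,235:355],(400,400),interpolation=cv2.INTER_CUBIC)
b=cv2.resize(f['color'][120:240,235:355],(400,400),interpolation=cv2.INTER_CUBIC)
cv2.imwrite('pics/c3.png',np.hstack([a,b]))
for z in (60,133): print([np.round((np.array(proj(q,[459,194.7,z]))-o)*400/120,0) for q,o in((e,(235,130)),(f,(235,120)))])
for y in(214,215,216,217): goto(461.8,95.1,240,y)
```

```text
[459.67499565 194.81904033 238.33267342] [3.1393934  0.00322685 2.94183027] [-0.46076176  0.54637818  0.13144223] 0.4968355062380282
[array([181., 241.]), array([173., 244.])]
[array([188., 155.]), array([177., 167.])]
shift [-0.0226 -0.0968 -0.0036] rot [ 3.000e-04  1.700e-03 -7.932e-01]
shift [-0.0226 -0.0968 -0.0036] rot [ 3.000e-04  1.700e-03 -8.106e-01]
shift [-0.0226 -0.0968 -0.0036] rot [ 3.000e-04  1.700e-03 -8.281e-01]
shift [-0.0226 -0.0968 -0.0036] rot [ 3.000e-04  1.700e-03 -8.455e-01]
```

View pics/c3.png

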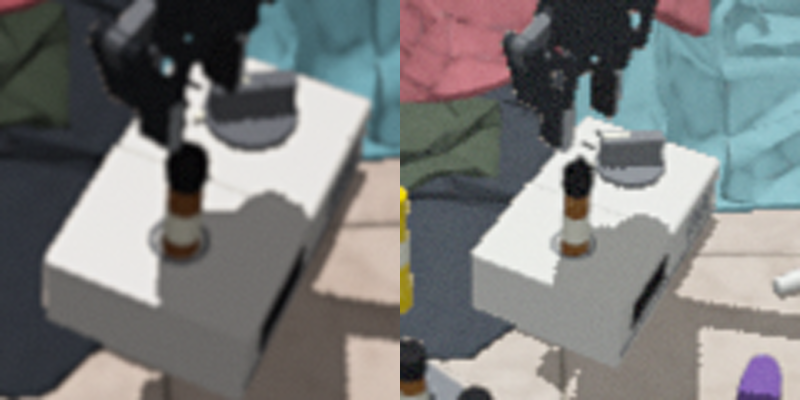

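The tall vial stands upright in the well. Its cap top is at crop (187,155) and (578,165), which matches the fully seated prediction of (188,155) and (577,167). Now to a pose above the dial.

Request:
drive_tool(targets=[-0.002,-0.01,0,0,0,-0.08,0.5,-0.005,-0.022,0,0,0,-0.16,0.5,-0.008,-0.034,0,0,0,-0.24,0.5,-0.011,-0.046,0,0,0,-0.32,0.5,-0.014,-0.058,0,0,0,-0.4,0.5,-0.017,-0.07,0,0,0,-0.48,0.5,-0.02,-0.082,0,0,0,-0.56,0.5,-0.021,-0.09,0,0,0,-0.64,0.5,-0.0226,-0.096,0,0,0,-0.72,0.5,-0.0226,-0.096,0,0,0,-0.8,0.5,-0.0226,-0.096,0,0,0,-0.81,0.5,-0.0226,-0.096,0,0,0,-0.81,0.5])

```text
clock: 9.15
eef_pos: [461.0, 95.6, 234.6]
tcp_rot: [3.141, -0.002, -2.533]
contact_force: [-0.3, 0.3, 0.0]
opening: 0.5
```

Run:
```python
from h import *
s=sense();print(s['eef_pos'],s['tcp_rot'],s['qpos'],s['contact_force'],s['opening'])
d=save('wrist','w2'); c=np.array(proj(d,[461.8,95.1,80])).round().astype(int); print(c)
u,v=max(c[0]-100,0),max(c[1]-75,0); print(u,v); crop('w2','c4',u,v,u+200,v+150,4)
```

```text
[461.04766312  95.6103883  234.58428283] [ 3.14064084e+00 -2.03777736e-03 -2.53317052e+00] [ 2.01253922e-01  2.01293737e-01  2.02014841e+00  8.40829300e-05
  9.22398612e-01 -1.97801442e+00] [-0.29465845  0.26350134  0.03147916] 0.5002407329432201
[258 199]
158 124
```

View pics/c4.png

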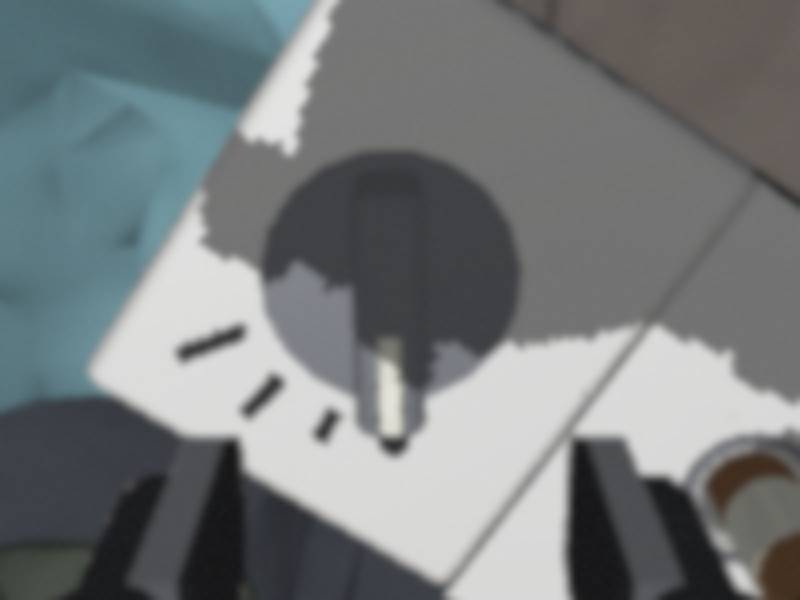

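The crop shows the dial bar vertical in the image, so it is parallel to tool x. Its centre line runs from (389,178) to (391,440), with the pointer end over the dot. The marks are at (327,425), (263,397) and (210,343).

Run:
```python
from h import *
d=load('w2'); P=lambda x,y,z:atz(d,158+x/4,124+y/4,z).round(1)
a,b=P(389,180,92),P(391,435,92); print(a,b,(a+b)/2,np.degrees(np.arctan2(*(b-a)[1::-1])),np.linalg.norm(b-a))
sk=P(391,275,66); print('skirt',sk)
c=np.array([461.8,95.1])
for n,q in dict(dot=(393,448),m1=(327,425),m2=(263,397),m3=(210,343)).items():
    p=P(*q,60); e=p[:2]-sk[:2]; print(n,p,np.degrees(np.arctan2(e[1],e[0])).round(1))
goto(461.5,95.3,140,215)
```

```text
[440.4  78.   92. ] [482.7 107.6  92. ] [461.55  92.8   92.  ] 34.98292851670651 51.627996281087654
skirt [462.4  93.3  66. ]
dot [497.9 118.3  60. ] 35.2
m1 [501.7 102.8  60. ] 13.6
m2 [504.2  87.1  60. ] -8.4
m3 [499.9  70.4  60. ] -31.4
shift [-0.0001 -0.0006  0.0949] rot [ 0.0007 -0.0016 -0.0031]
```

Request:
drive_tool(targets=[0,-0.002,0.01,0,0,-0.002,0.5,0,-0.002,0.03,0,0,-0.002,0.5,0,-0.002,0.055,0,0,-0.002,0.5,0,-0.002,0.075,0,0,-0.002,0.5,0,-0.002,0.085,0,0,-0.002,0.5,0,-0.002,0.09,0,0,-0.002,0.5,0,-0.002,0.093,0,0,-0.002,0.5,0,-0.002,0.093,0,0,-0.002,0.5])

```text
clock: 9.87
eef_pos: [463.0, 94.2, 142.7]
tcp_rot: [3.142, -0.0, -2.53]
contact_force: [0.5, -0.1, -0.7]
opening: 0.505
```

Request:
drive_tool(targets=[0,0,0,0,0,0,0.3,0,0,0,0,0,0,0.2,0,0,0,0,0,0,0.1,0,0,0,0,0,0,0.05,0,0,0,0,0,0,0.05,0,0,0,0,0,0,0.05,0,0,0,0,0,0,0.05], force=60)

```text
clock: 10.45
eef_pos: [463.7, 93.9, 143.9]
tcp_rot: [-3.14, 0.002, -2.529]
contact_force: [-0.1, -3.7, 6.9]
opening: 0.15
```

Run:
```python
from h import *
s=sense();print(s['eef_pos'],s['tcp_rot'],s['contact_force'],s['wrist_torque'],s['opening'])
```

```text
[463.69147407  93.89533509 143.93762024] [-3.14011722e+00  1.71573045e-03 -2.52907937e+00] [-0.11735435 -3.73851391  6.87747154] [-0.71360417 -0.04303326  0.12759184] 0.14964713907453758
```

Request:
drive_tool(targets=[0,0,-0.001,0,0,0.05,0.05,0,0,-0.001,0,0,0.1,0.05,0,0,-0.001,0,0,0.15,0.05,0,0,-0.001,0,0,0.2,0.05,0,0,-0.001,0,0,0.25,0.05,0,0,-0.001,0,0,0.3,0.05,0,0,-0.001,0,0,0.35,0.05,0,0,-0.001,0,0,0.4,0.05,0,0,-0.001,0,0,0.4,0.05], force=80)

```text
clock: 11.2
eef_pos: [463.6, 94.0, 144.1]
tcp_rot: [-3.141, 0.002, -2.932]
contact_force: [3.9, -3.2, -6.9]
opening: 0.143
```

Run:
```python
from h import *
s=sense();print(s['eef_pos'],s['tcp_rot'],s['contact_force'],s['wrist_torque'],s['opening'],s['qpos'][5])
```

```text
[463.63220055  93.95415449 144.12776716] [-3.14101552e+00  2.05995064e-03 -2.93216618e+00] [ 3.85972403 -3.21412536 -6.87599915] [-0.42389966 -0.68109825  0.0836744 ] 0.1433977320551193 -1.5824922135446702
```

Request:
drive_tool(targets=[0,0,0.0005,0,0,0.08,0.05,0,0,0.0005,0,0,0.16,0.05,0,0,0.0005,0,0,0.24,0.05,0,0,0.0005,0,0,0.32,0.05,0,0,0.0005,0,0,0.4,0.05,0,0,0.0005,0,0,0.48,0.05,0,0,0.0005,0,0,0.56,0.05,0,0,0.0005,0,0,0.64,0.05,0,0,0.0005,0,0,0.72,0.05,0,0,0.0005,0,0,0.8,0.05,0,0,0.0005,0,0,0.8,0.05,0,0,0.0005,0,0,0.8,0.05])

```text
clock: 12.2
eef_pos: [463.7, 94.1, 144.0]
tcp_rot: [3.14, 0.002, 2.557]
contact_force: [2.6, -2.9, 3.1]
opening: 0.144
```

Run:
```python
from h import *
s=sense();print(s['eef_pos'],s['tcp_rot'],s['contact_force'],s['wrist_torque'],s['opening'],s['qpos'][5],s['clock'])
d=save('wrist','w3'); e=save('scene','s3')
a=cv2.resize(d['color'][100:290,130:390],(400,292),interpolation=cv2.INTER_CUBIC)
b=cv2.resize(e['color'][125:250,235:355],(400,417),interpolation=cv2.INTER_CUBIC)
cv2.imwrite('pics/c5a.png',cv2.resize(d['color'][100:300,130:390],None,fx=3,fy=3,interpolation=cv2.INTER_CUBIC)); cv2.imwrite('pics/c5b.png',cv2.resize(e['color'][130:330,150:360],None,fx=3,fy=3,interpolation=cv2.INTER_CUBIC))
```

```text
[463.70724263  94.09349386 144.04218857] [3.14032273e+00 1.83605206e-03 2.55664003e+00] [ 2.55767347 -2.89508859  3.12624974] [-0.54376863 -0.49808936  0.23309216] 0.14354551592301953 -0.7881326047474031 12.2
```

View pics/c5a.png

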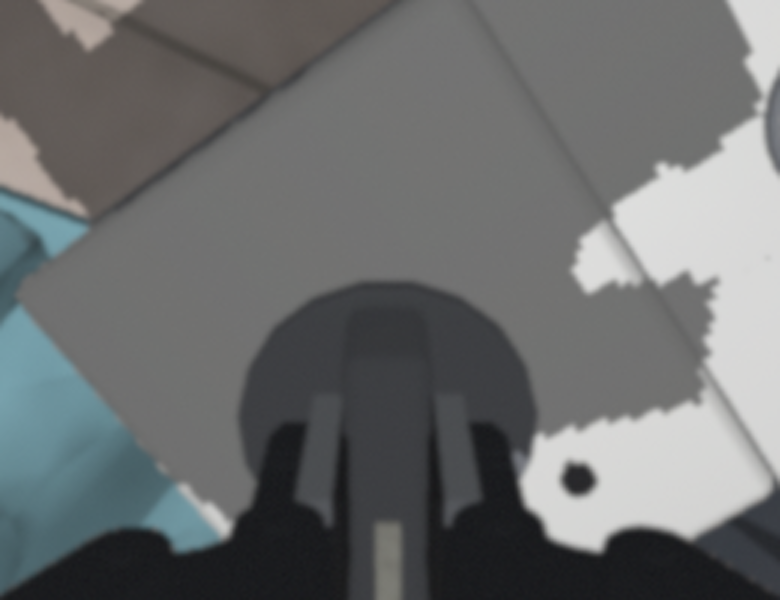

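The dial bar sits between the pads, parallel to them, with the pointer end at (388,560). It has turned away from the dot at (578,480) by about the amount the wrist turned. The wrist's yaw change gives 1.197 rad and the measured moment is 0.23 N m. I'll hold it briefly and check the whole scene.

Request:
drive_tool(targets=[0,0,0,0,0,0.003,0.05,0,0,0,0,0,0.003,0.05,0,0,0,0,0,0.003,0.05,0,0,0,0,0,0.003,0.05,0,0,0,0,0,0.003,0.05,0,0,0,0,0,0.003,0.05,0,0,0,0,0,0.003,0.05,0,0,0,0,0,0.003,0.05])

```text
clock: 12.97
eef_pos: [463.7, 94.1, 144.0]
tcp_rot: [3.14, 0.002, 2.553]
contact_force: [2.6, -3.6, 5.6]
opening: 0.138
```

Run:
```python
from h import *
s=sense();print(s['eef_pos'],s['tcp_rot'],s['contact_force'],s['wrist_torque'],s['opening'],s['clock'])
e=save('scene','s4'); cv2.imwrite('pics/c6.png',cv2.resize(e['color'][130:330,150:360],None,fx=3,fy=3,interpolation=cv2.INTER_CUBIC))
```

```text
[463.72095247  94.11312398 144.01336111] [3.14040827e+00 1.66377631e-03 2.55277494e+00] [ 2.62092359 -3.55361765  5.62632217] [-0.67492685 -0.52658666  0.15335424] 0.13777448938299972 12.9667
```

View pics/c6.png

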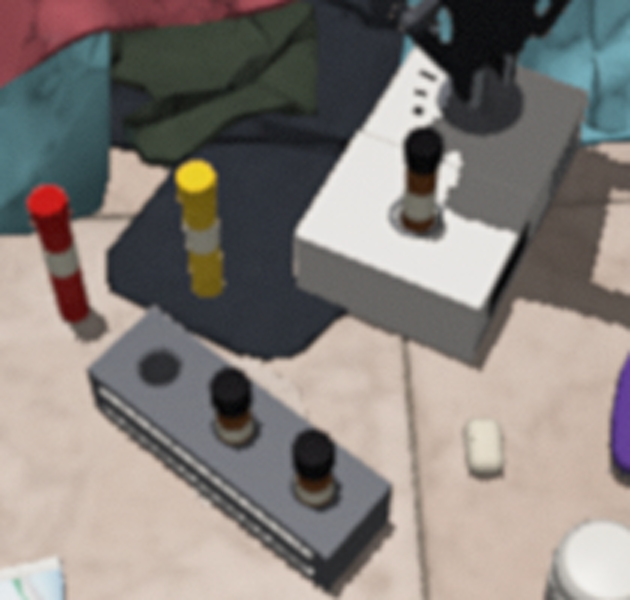

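The picture shows the tall vial upright in the well at (420,180) and both short vials in the rack at (232,405) and (313,470). The red and yellow look-alikes haven't moved, and the gripper is on the dial. The moment reading fell from 0.23 to 0.15 N m, so I'll check for slip by comparing wrist images before handing in.

Run:
```python
from h import *
a=load('w3'); 
for i in range(3):
    d=save('wrist',f'w4{i}'); s=sense(); print(s['wrist_torque'][2],s['opening'],s['tcp_rot'][2])
# bar edges in image rows (crop row r -> r/3+100) and skirt region shift
for f in (a,d):
    g=cv2.cvtColor(f['color'],cv2.COLOR_BGR2GRAY).astype(float)
    out=[]
    for v in (270,280,290,295):
        r=g[v,230:290]; out.append((np.arange(230,290)*(r>r.max()*.8)).sum()/(r>r.max()*.8).sum())
    print('pointer line',np.round(out,2))
    R=g[195:240,240:280]; gx=np.gradient(R,axis=1); print([ (240+np.argmin(gx[k]),240+np.argmax(gx[k])) for k in (10,25,40)])
print('img diff',np.abs(a['color'].astype(int)-d['color'])[190:300,200:320].mean())
```

```text
0.1938913073790231 0.1442473919087094 2.552833119053981
0.20107248961529903 0.1387771549850563 2.5527983134780543
0.20974251494352403 0.14018342693670618 2.5528016984630115
pointer line [259. 259. 259. 259.]
[(np.int64(246), np.int64(270)), (np.int64(243), np.int64(273)), (np.int64(243), np.int64(275))]
pointer line [256.44 258.5  259.   259.  ]
[(np.int64(245), np.int64(269)), (np.int64(243), np.int64(273)), (np.int64(243), np.int64(275))]
img diff 0.6847727272727273
```

There is no slip: the moment is steady at about 0.20 N m and the bar hasn't moved relative to the pads. Handing in.

```bash
python3 -c "
from rig import sign_off
print(sign_off())"
```

```text
the job is handed in; nothing more can be done
None
```

The tall vial is standing fully down in the tester's well. The arm is still gripping the dial at the third mark with 80 N. I handed the job in at about 13 s on the robot's clock, against the 54 s limit.

**Vial:** Its cap top matched the fully seated height to within a pixel or so in both cameras, and it had been pressed down with about 22 N. It was still upright in the last picture. Both short vials are still in the rack, and the red and yellow look-alikes had not moved.

**Dial:** I turned it clockwise in two steps, to 0.4 rad and then 1.2 rad. The wrist's turn gives a dial angle of about 1.20 rad. Comparing wrist pictures over the last second showed no slip, and the holding moment was steady at 0.19–0.21 N m, close to the 0.21 N m expected there.

**Disagreements:**
- **Moment:** two readings during the hold were off (0.23 and 0.15 N m), but it settled afterwards.
- **Third mark:** read from the picture, it lay 1.16 rad from the dot instead of the stated 1.2. I put that down to pixel error and used 1.2.
- **Dial centre:** my two estimates differed by about 2 mm, which showed up only as 4–5 N of side load on the dial.

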